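# Put the mixed-up steel parts back in their own holders

### The job

The nut, the sleeve and the pinion have each been put back in the wrong plywood holder on the workshop bench. Move them so that each stands upright and free in the hollow of the holder whose screwed-on sample has its own shape; on the way, set one of them down and let go of it in the hollow of the spare holder without a sample, which ends up empty again. Never tip a part over, and do not disturb the can, the tub or the screwdriver.

Things in the scene. Friction and masses are not known exactly. Their poses are not given: they have to be found in the camera images.
- nut_centre (a point): loose dark steel coupling nut, a hexagonal column with a bore of 24 mm right through: 46 mm across flats, 53 mm across corners, 60 mm tall, about 0.45 kg, standing. Point: its centre, 30 mm above its foot. z up its axis; x is square to a pair of flats (flats every 60 degrees). Plain to grip from above across any two opposite flats.
- sleeve_centre (a point): loose plain round dark steel sleeve (tube): 44 mm outside, 32 mm bore right through, 60 mm tall, about 0.38 kg, standing. Point: its centre, 30 mm above its foot. z along its axis. Gripped from above across the outside.
- pinion_centre (a point): loose dark steel pinion: a toothed wheel at the foot (8 square teeth, 52 mm across the tips, 16 mm thick) with a plain round shank of 26 mm diameter rising from it; 78 mm tall in all, about 0.43 kg, standing on the toothed end. Point: its centre on the shank, 39 mm above its foot. z up the shank. Gripped from above by the shank.
- holder_nut: a fixed plywood holder block, 96 mm in x, 156 mm in y (from y = -48 to +108), 18 mm high, screwed to the bench, the same make as the others. Origin: on the bench, under the centre of its round hollow (72 mm across, 6 mm deep: floor 12 mm above the bench). A flat dark steel sample slice, 6 mm thick, is screwed on top beside the hollow, centred at y = +78 mm: hexagonal, 46 mm across flats, with a small bore: the nut's home.
- holder_sleeve: a fixed plywood holder block, 96 mm in x, 156 mm in y (from y = -48 to +108), 18 mm high, screwed to the bench, the same make as the others. Origin: on the bench, under the centre of its round hollow (72 mm across, 6 mm deep: floor 12 mm above the bench). A flat dark steel sample slice, 6 mm thick, is screwed on top beside the hollow, centred at y = +78 mm: a plain round ring, 44 mm outside: the sleeve's home.
- holder_pinion: a fixed plywood holder block, 96 mm in x, 156 mm in y (from y = -48 to +108), 18 mm high, screwed to the bench, the same make as the others. Origin: on the bench, under the centre of its round hollow (72 mm across, 6 mm deep: floor 12 mm above the bench). A flat dark steel sample slice, 6 mm thick (8 mm at its middle), is screwed on top beside the hollow, centred at y = +78 mm: an 8-toothed wheel, 52 mm across: the pinion's home.
- holder_spare: the spare holder: a fixed plywood block 96 x 96 mm, 18 mm high, with the same round hollow (72 mm across, 6 mm deep: floor 12 mm above the bench) and no sample on it; empty at the start. Origin: on the bench, under the centre of the hollow.
- oil_can: bystander: a standing grey can, 60 mm across, 150 mm tall. Origin: centre of its underside.
- tub: bystander: a yellow open plastic tub, 84 mm across the rim, 85 mm tall. Origin: centre of its underside.
- screwdriver: bystander: a screwdriver lying on the bench beyond the work. Origin: its underside, near the middle; x along it.
Mind the look-alikes: they are no part of the job. What is shaped like the part that bears sleeve_centre but purple is not meant.

How it is judged (in metres and radians):
On the way:
1. one of the three parts stands released in the hollow of the spare holder (((horizontal distance between nut_centre and holder_spare below 0.015 m and z of nut_centre in the frame of holder_spare between 0.039 and 0.045 m and angle between nut_centre's own z axis and vertical below 0.08 rad and linear speed of nut below 0.02 m/s and contact force between the fingers and nut below 0.2 N) or (horizontal distance between sleeve_centre and holder_spare below 0.015 m and z of sleeve_centre in the frame of holder_spare between 0.039 and 0.045 m and angle between sleeve_centre's own z axis and vertical below 0.08 rad and linear speed of sleeve below 0.02 m/s and contact force between the fingers and sleeve below 0.2 N) or (horizontal distance between pinion_centre and holder_spare below 0.015 m and z of pinion_centre in the frame of holder_spare between 0.048 and 0.054 m and angle between pinion_centre's own z axis and vertical below 0.08 rad and linear speed of pinion below 0.02 m/s and contact force between the fingers and pinion below 0.2 N))), for 0.2 s.
At the end, for the whole second after the job is handed in: The nut, the sleeve and the pinion each stand in the hollow of the holder with the sample of their own shape: centre within 15 mm of the hollow's centre, foot on the hollow's floor to 3 mm, within 0.08 rad of upright, released and at rest; the spare holder is thereby empty (horizontal distance between nut_centre and holder_nut below 0.015 m and z of nut_centre in the frame of holder_nut between 0.039 and 0.045 m and angle between each of nut_centre, sleeve_centre, pinion_centre's own z axis and vertical below 0.08 rad and linear speed of each of nut, sleeve, pinion below 0.02 m/s and contact force between the fingers and nut below 0.2 N and horizontal distance between sleeve_centre and holder_sleeve below 0.015 m and z of sleeve_centre in the frame of holder_sleeve between 0.039 and 0.045 m and contact force between the fingers and sleeve below 0.2 N and horizontal distance between pinion_centre and holder_pinion below 0.015 m and z of pinion_centre in the frame of holder_pinion between 0.048 and 0.054 m and contact force between the fingers and pinion below 0.2 N); the robot touches nothing.
It fails at once if a part is tipped over (more than 0.6 rad from upright) (angle between any of nut_centre, sleeve_centre, pinion_centre's own z axis and vertical above 0.6 rad).
It fails at once if the can, the tub or the screwdriver is moved by more than 20 mm (distance of any of oil_can, tub, screwdriver from where it was at the start of the episode above 0.02 m).
It also fails if it takes over 115 s, if anything falls off the work surface, if the arm or the gripper's body presses on something with over 40 N, if the wrist force passes 120 N, or if a joint passes its speed limit or range.

### The arm

A 7-joint arm with a two-finger parallel gripper is mounted at the origin on the work surface. World frame = base frame: x ahead of the robot, y to its left, z up, the work surface at z = 0. Lengths are in mm, angles in rad, forces in N, time in s.
With the tool pointing down it reaches from about 350 to 900 mm from the base axis. Payload 19.9 kg.
Tool frame: the origin (TCP) lies between the finger pads; the fingertips stand 19 mm ahead of it and the grasp point (between the pads) is the TCP; z points along the fingers, y is the line along which they close (so a half turn about z gives the same grasp; the last joint's range is limited). The gripper opens to 85 mm and grips with 20 to 120 N. Pads are 22 mm wide; open, the fingers measure 114 mm over their backs; the gripper's body (76 mm by 85 mm) begins 54 mm behind the grasp point. The pads swing forward as they close: fully open they stand 13 mm farther back than shut.
Start: joints at [-1.22, 0.417, -0.01, 1.614, 0.005, 1.111, -0.053], TCP at [238.646, 577.626, 250.26] pointing down, gripper open.
Joint ranges: [-2.81, 2.81], [-0.39, 2.02], [-1.27, 1.25], [0.06, 2.57], [-1.19, 4.33], [0.19, 2], [-2.82, 2.82]. Speed limits (rad/s): [1.89, 1.89, 2.39, 2.39, 3.01, 3.01, 3.01].

### API

Orientations are given as a rotation vector (axis times angle).
In Python, from workcell import robot, optics, workorder gives the robot as it stands. The module is installed in compiled form; this text tells all that it offers.
- The arm moves only by the shell command python3 -m crank 'ROWS'. ROWS is a JSON object of lists of equal length, an entry for each row: "fingers": the opening in per cent of the stroke, from 0 (shut) to 100 (fully open); "offset": the shift along the tool's x, y, z in mm, a list of three; "yaw": the turn about the tool's z in rad. In form: {"fingers": [fingers, ...], "offset": [[tx, ty, tz], ...], "yaw": [yaw, ...]}. A call has 1 to 10 rows; each row is the pose to reach, as a shift and turn from the pose commanded when the call began, along the tool's axes at that moment; what a row does not reach only later rows make up. A row lasts 1/12 s, in which the tool goes at most 41.7 mm and 7.16 degrees, less where a joint would pass 70% of its speed; a pose out of reach is approached as far as the arm can. A call with a gripper value outside its range is refused whole. The fingers move at their own pace and stop on an object; the grip force is fixed at half the most. Time passes only in rows, so rows that repeat a pose let the fingers close. It gives the time, the measured TCP pose, the force, the opening and the grip force at its end, in the units of the state.
- robot.state(): the state, without advancing time (a new reading comes with each control period).
- optics.snapshot(name): name is "side" or "top" or "wrist"; returns the picture (400x640x3 uint8, red, green, blue); there is no depth.
- optics.camera_params(name): a dict with "fx", "fy", "cx", "cy" (pixels), "D" ([k1, k2, p1, p2, k3] as OpenCV has them; the pictures are not rectified), "position" and "orientation" of the camera in the world; the wrist camera has in their place "tool_from_camera" (4x4, takes a point from camera to tool coordinates, whose origin is the TCP and whose axes are the flange's). Camera axes: x right, y up, looking along -z (the intrinsics and any distortion apply to the point x, -y, -z); pixel columns grow to the right and rows downward; lengths in mm; the calibration is good to about 2 mm. A picture is of the moment at which its call begins: read the wrist's pose just before it. camera_params takes no time and is no camera call.
- workorder.hand_in(): hands the job in; it is judged then, once.
The state is a dict: "t": time; "joint_pos": joint angles; "joint_vel": joint speeds; "joint_torque": joint torques, N m; "eef_pos": TCP position; "tcp_rot": TCP orientation; "contact_force": force on the tool from outside, world axes, zero at the start; "moment": the same for the moment, N m; "gripper_width": finger opening in mm; "grasp_force": force on a finger pad.
Only numpy, scipy, OpenCV 4.12 (cv2) and the standard library are available. Lean on these libraries where they do the work, as an engineer would, in place of code of your own. Each camera call takes 0.05 s, during which the arm holds its last target. There are 200 camera calls.

## Working session

There is one attempt and no reset: what is moved stays moved. The work goes in short steps, Python scripts to look and compute and a shell command to move; the robot and the scene stay as the last step left them, time stands still between calls to the robot, and variables do not carry over. Pictures are saved under pics/ and viewed, at most 14 in all, crops included, and the job is handed in when it is done.

```bash
mkdir -p pics; python3 - <<'E'
from workcell import robot, optics
import cv2, numpy as np
s=robot.state(); print(s['t'],s['eef_pos'],s['tcp_rot'],s['gripper_width'])
for n in ['top','side','wrist']:
    im=optics.snapshot(n); cv2.imwrite(f'pics/{n}0.png',im[:,:,::-1]); 
    p=optics.camera_params(n); print(n,{k:np.round(v,4).tolist() for k,v in p.items()})
E
```

```text
0.0 [238.51133119 577.3473708  249.64863095] [-6.11385842e-01 -3.08134538e+00  1.91287647e-03] 85.06457847942085
top {'fx': 443.2693, 'fy': 443.2693, 'cx': 317.4806, 'cy': 202.8306, 'D': [-0.1085, 0.0, 0.0, 0.0, 0.0], 'position': [346.5834, 23.3181, 1203.409], 'orientation': [0.1675, -0.151, -1.5096]}
side {'fx': 427.0094, 'fy': 427.0094, 'cx': 323.0263, 'cy': 190.4184, 'D': [0.0357, 0.0, 0.0, 0.0, 0.0], 'position': [553.5445, 844.2299, 709.7941], 'orientation': [0.0272, -1.379, -2.8067]}
wrist {'fx': 301.7724, 'fy': 301.7724, 'cx': 319.4252, 'cy': 203.5019, 'D': [-0.0304, 0.0, 0.0, 0.0, 0.0], 'tool_from_camera': [[-0.0, 0.9534, 0.3018, 77.1484], [1.0, -0.0002, 0.0006, -0.251], [0.0006, 0.3018, -0.9534, -123.3533], [0.0, 0.0, 0.0, 1.0]]}
```

View pics/top0.png

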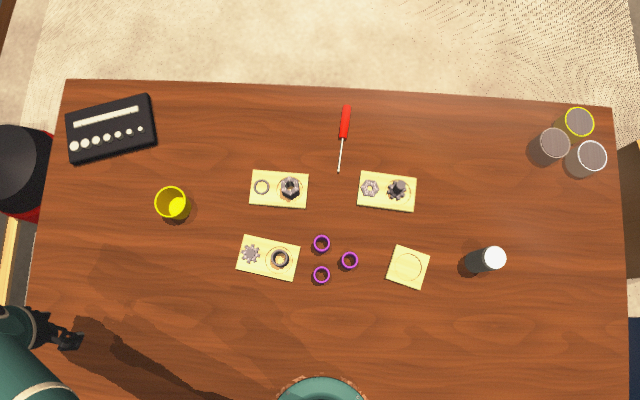

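View pics/side0.png

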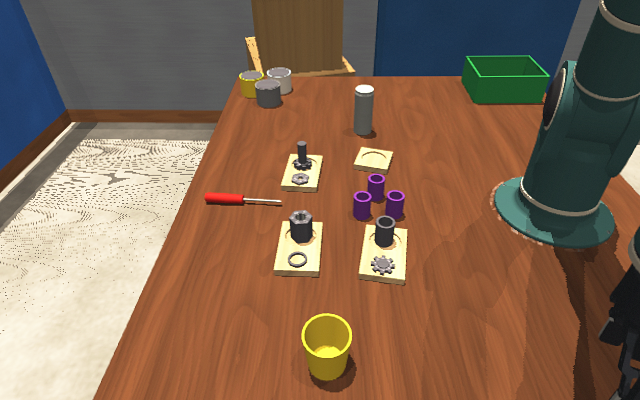

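Top view: the ring-sample holder (279,189) holds the nut. The hex-sample holder (387,191) holds the pinion, and the gear-sample holder (268,257) holds the sleeve. The spare is at (408,267), with three purple decoys around (330,260). The side view agrees.

```bash
cat > h.py <<'E'
import numpy as np, cv2
from workcell import robot, optics
from scipy.spatial.transform import Rotation as R
def cam(n, st=None):
    p=optics.camera_params(n); K=np.array([[p['fx'],0,p['cx']],[0,p['fy'],p['cy']],[0,0,1]]); D=np.array(p['D'])
    if n=='wrist':
        T=np.array(p['tool_from_camera']); Rt=R.from_rotvec(st['tcp_rot']).as_matrix()
        return K,D,Rt@T[:3,:3],Rt@T[:3,3]+st['eef_pos']
    return K,D,R.from_rotvec(p['orientation']).as_matrix(),np.array(p['position'])
def cast(c,px,z):
    K,D,Rm,t=c; u=cv2.undistortPoints(np.array(px,float).reshape(-1,1,2),K,D)[:,0]
    d=np.c_[u[:,0],-u[:,1],-np.ones(len(u))]@Rm.T
    return t+d*((z-t[2])/d[:,2])[:,None]
E
python3 - <<'E'
from h import *
im=cv2.imread('pics/top0.png'); hsv=cv2.cvtColor(im,cv2.COLOR_BGR2HSV); c=cam('top')
print(hsv[265,400],hsv[185,325],hsv[200,255])
m=((hsv[:,:,0]>17)&(hsv[:,:,0]<32)&(hsv[:,:,1]<170)&(hsv[:,:,2]>170)).astype(np.uint8); m[:150]=0;m[300:]=0;m[:,:220]=0;m[:,450:]=0
m=cv2.morphologyEx(m,cv2.MORPH_CLOSE,np.ones((3,3)))
for k in cv2.findContours(m,0,2)[0]:
    if cv2.contourArea(k)<300: continue
    w=cast(c,k.reshape(-1,2)+0.0,18)[:,:2].astype(np.float32)
    r=cv2.minAreaRect(w); print(np.round(r[0],1),np.round(r[1],1),round(r[2],1), cv2.boundingRect(k))
for n,px,z in [('nut',(290,184),72),('pin',(398,184),90),('slv',(281,257),72),('can',(494,258),150),('tub',(171,198),85)]: print(n,cast(c,[px],z).round())
E
```

```text
[ 30  70 246] [ 12 179 167] [ 30  68 246]
[ 431.8 -206.8] [97.8 97.6] 74.2 (386, 244, 44, 46)
[436.4 167.8] [158.   96.8] 80.7 (235, 234, 66, 48)
[ 636.8 -145.8] [157.1  98.6] 85.2 (357, 170, 60, 42)
[626.7 152.4] [157.3  98.6] 88.1 (249, 169, 60, 40)
nut [[627. 117.  72.]]
pin [[ 638. -164.   90.]]
slv [[435. 127.  72.]]
can [[ 452. -391.  150.]]
tub [[570. 426.  85.]]
```

```bash
python3 -m crank '{"fingers":[100,100,100,100,100,100,100,100,100,100],"offset":[[-35,-34,7],[-70,-68,14],[-105,-102,21],[-140,-136,28],[-175,-170,35],[-210,-204,42],[-245,-238,49],[-280,-272,56],[-315,-306,63],[-350,-340,70]],"yaw":[-0.05,-0.1,-0.15,-0.2,-0.25,-0.3,-0.35,-0.392,-0.392,-0.392]}'
```

```text
t: 0.98
eef_pos: [402.6, 197.1, 191.0]
tcp_rot: [-0.001, 3.141, 0.0]
contact_force: [0.8, 0.0, 0.6]
gripper_width: 85.1
grasp_force: 0.0
```

```bash
python3 -m crank '{"fingers":[100,100,100,100],"offset":[[0,0,0],[0,0,0],[0,0,0],[0,0,0]],"yaw":[0,0,0,0]}'; python3 - <<'E'
from h import *
s=robot.state(); im=optics.snapshot('wrist'); cv2.imwrite('pics/w1.png',im[:,:,::-1]); import pickle; pickle.dump(s,open('w1.pkl','wb')); print(s['eef_pos'],s['tcp_rot'])
E
```

```text
t: 1.32
eef_pos: [402.0, 200.1, 191.2]
tcp_rot: [-0.003, 3.142, 0.0]
contact_force: [-0.1, 0.0, -0.3]
gripper_width: 85.5
grasp_force: 0.0
[401.98569271 200.09351985 191.20071742] [-2.87175286e-03  3.14157934e+00  3.19412293e-04]
```

View pics/w1.png

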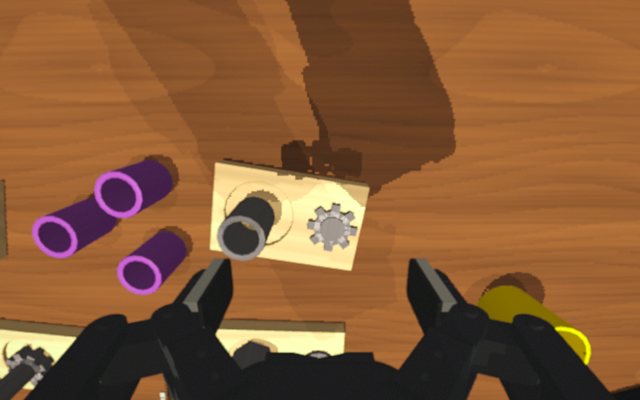

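The sleeve's rim is centred near (242,238), and its hollow is at about (258,212). The gear sample is at (331,228), with the decoys to the left.

```bash
python3 - <<'E'
from h import *
import pickle; s=pickle.load(open('w1.pkl','rb')); c=cam('wrist',s)
print('sleeve',cast(c,[(242,238),(218,238),(266,238)],72).round(1)); print('sample',cast(c,[(331,228)],25).round(1),'hollow',cast(c,[(258.5,212)],18).round(1))
im=cv2.imread('pics/w1.png'); hsv=cv2.cvtColor(im,cv2.COLOR_BGR2HSV)
m=((hsv[:,:,2]>100)&(hsv[:,:,1]<100)).astype(np.uint8); m[:, :200]=0; m[:,380:]=0;m[:150]=0;m[290:]=0
m=cv2.morphologyEx(m,cv2.MORPH_CLOSE,np.ones((9,9)))
k=max(cv2.findContours(m,0,2)[0],key=cv2.contourArea); r=cv2.minAreaRect(cast(c,k.reshape(-1,2)+0.,18)[:,:2].astype(np.float32)); print(r)
E
```

```text
sleeve [[433.3 131.9  72. ]
 [433.4 110.7  72. ]
 [433.3 153.   72. ]]
sample [[442.9 211.7  25. ]] hollow [[428.  136.3  18. ]]
((444.5014953613281, 160.51614379882812), (170.99853515625, 99.78425598144531), 89.76701354980469)
```

```bash
python3 -m crank '{"fingers":[100,100,100,100,100,100,100,100,100,100],"offset":[[-15,-34,0],[-31,-68,10],[-31,-68,35],[-31,-68,65],[-31,-68,95],[-31,-68,120],[-31,-68,135],[-31,-68,142],[-31,-68,142],[-31,-68,142]],"yaw":[0,0,0,0,0,0,0,0,0,0]}'; python3 -m crank '{"fingers":[0,0,0,0,0,0,0,0,0,0],"offset":[[0,0,0],[0,0,0],[0,0,0],[0,0,0],[0,0,0],[0,0,0],[0,0,0],[0,0,0],[0,0,0],[0,0,0]],"yaw":[0,0,0,0,0,0,0,0,0,0]}'
```

```text
t: 2.2
eef_pos: [433.5, 131.6, 49.6]
tcp_rot: [-0.002, 3.142, 0.0]
contact_force: [0.3, 0.6, 0.7]
gripper_width: 85.5
grasp_force: 0.0
t: 3.03
eef_pos: [433.8, 131.3, 50.0]
tcp_rot: [-0.001, 3.141, 0.001]
contact_force: [-3.8, 0.0, 16.7]
gripper_width: 42.4
grasp_force: 58.4
```

```bash
python3 -m crank '{"fingers":[0,0,0,0,0,0,0,0,0,0],"offset":[[0,0,-15],[0,0,-45],[0,0,-75],[0,-15,-90],[0,-45,-90],[0,-78,-90],[0,-110,-90],[0,-142,-90],[0,-174,-90],[0,-206,-90]],"yaw":[0,0,0,0,0,0,0,0,0,0]}'; python3 -m crank '{"fingers":[0,0,0,0,0,0,0,0],"offset":[[0,-32,0],[0,-64,0],[0,-96,0],[0,-118,0],[0,-130,0],[0,-132,0],[0,-132,0],[0,-132,0]],"yaw":[0,0,0,0,0,0,0,0]}'; python3 - <<'E'
from h import *
s=robot.state(); im=optics.snapshot('wrist'); cv2.imwrite('pics/w2.png',im[:,:,::-1]); import pickle; pickle.dump(s,open('w2.pkl','wb')); print(s['eef_pos'],s['tcp_rot'],s['gripper_width'])
c=cam('wrist',s); print(c[3])
E
```

```text
t: 3.87
eef_pos: [433.0, -76.4, 139.4]
tcp_rot: [-0.001, 3.141, 0.0]
contact_force: [0.5, 0.3, -3.1]
gripper_width: 42.4
grasp_force: 62.2
t: 4.53
eef_pos: [433.4, -206.1, 139.1]
tcp_rot: [0.001, -3.141, -0.001]
contact_force: [-0.5, 1.2, -3.8]
gripper_width: 42.6
grasp_force: 62.1
[ 433.37529579 -206.07747933  139.12930254] [ 1.25811296e-03 -3.14140783e+00 -6.41882604e-04] 42.61202250826956
[ 356.14329997 -206.47649006  262.49702299]
```

View pics/w2.png

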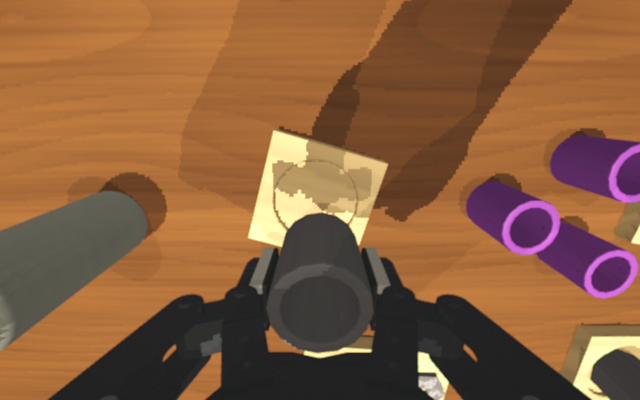

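The sleeve hangs straight above the spare hollow, whose circle centre is about (316,199).

```bash
python3 - <<'E'
from h import *
import pickle; s=pickle.load(open('w2.pkl','rb')); c=cam('wrist',s)
print(cast(c,[(316,199),(316,159),(274,199),(358,199)],18).round(1))
E
python3 -m crank '{"fingers":[0,0,0,0,0,0,0,0,0,0],"offset":[[0,-1,15],[0,-1,40],[0,-1,65],[0,-1,80],[0,-1,86],[0,-1,89],[0,-1,90],[0,-1,90],[0,-1,90],[0,-1,90]],"yaw":[0,0,0,0,0,0,0,0,0,0]}'
```

```text
[[ 429.5 -209.3   18. ]
 [ 395.5 -209.2   18. ]
 [ 429.5 -244.9   18. ]
 [ 429.4 -173.8   18. ]]
t: 5.42
eef_pos: [434.1, -207.6, 50.1]
tcp_rot: [-0.002, 3.14, -0.0]
contact_force: [-2.0, 2.7, 10.0]
gripper_width: 42.2
grasp_force: 63.1
```

```bash
python3 -m crank '{"fingers":[100,100,100,100,100,100,100,100,100,100],"offset":[[0,0,0],[0,0,0],[0,0,0],[0,0,0],[0,0,0],[0,0,0],[0,0,0],[0,0,-10],[0,0,-35],[0,0,-65]],"yaw":[0,0,0,0,0,0,0,0,0,0]}'; python3 -m crank '{"fingers":[100,100,100,100,100,100,100,100,100,100],"offset":[[0,0,-35],[-30,8,-60],[-60,16,-75],[-90,24,-75],[-120,32,-75],[-150,40,-75],[-180,43,-75],[-180,43,-75],[-180,43,-75],[-180,43,-75]],"yaw":[0,0,0,0,0,0,0,0,0,0]}'; python3 - <<'E'
from h import *
s=robot.state(); im=optics.snapshot('wrist'); cv2.imwrite('pics/w3.png',im[:,:,::-1]); import pickle; pickle.dump(s,open('w3.pkl','wb')); print(s['eef_pos'],s['tcp_rot'],s['gripper_width'])
im=optics.snapshot('top'); cv2.imwrite('pics/top3.png',im[:,:,::-1])
E
```

```text
t: 6.25
eef_pos: [432.4, -207.8, 114.5]
tcp_rot: [-0.0, -3.139, -0.001]
contact_force: [0.3, 0.3, -0.4]
gripper_width: 85.5
grasp_force: 0.0
t: 7.08
eef_pos: [612.8, -165.3, 189.4]
tcp_rot: [-0.0, -3.141, 0.001]
contact_force: [-0.8, 0.8, -0.6]
gripper_width: 85.7
grasp_force: 0.0
[ 612.77384608 -165.26034663  189.43978943] [-4.94392961e-04 -3.14100934e+00  6.66560076e-04] 85.72027731283521
```

View pics/w3.png

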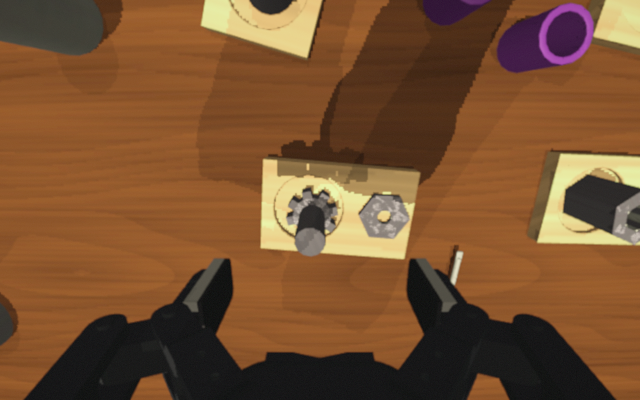

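View pics/top3.png

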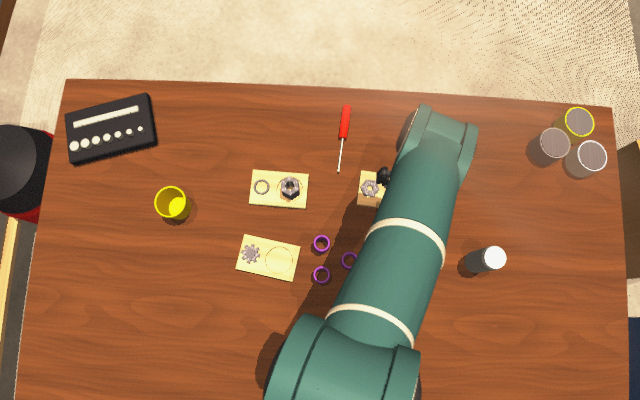

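The pinion's shank top is at (310,241), the hex sample at (384,217) and its hollow around (308,206). The top view shows the gear holder empty, with its hollow at about (279,262).

```bash
python3 - <<'E'
from h import *
import pickle; s=pickle.load(open('w3.pkl','rb')); c=cam('wrist',s)
print(cast(c,[(310,241),(295,241)],90).round(1),cast(c,[(384,217)],24).round(1),cast(c,[(308.5,207)],18).round(1))
print('gearhollow top',cast(cam('top'),[(279.5,262)],18).round(1))
E
```

```text
[[ 637.7 -173.3   90. ]
 [ 637.7 -185.4   90. ]] [[641.2 -99.9  24. ]] [[ 632.5 -177.    18. ]]
gearhollow top [[425.5 134.9  18. ]]
```

```bash
python3 -m crank '{"fingers":[100,100,100,100,100,100,100,100,100,100],"offset":[[-25,-8,5],[-25,-8,30],[-25,-8,60],[-25,-8,90],[-25,-8,112],[-25,-8,122],[-25,-8,125],[-25,-8,125],[-25,-8,125],[-25,-8,125]],"yaw":[0,0,0,0,0,0,0,0,0,0]}'; python3 -m crank '{"fingers":[0,0,0,0,0,0,0,0,0,0],"offset":[[0,0,0],[0,0,0],[0,0,0],[0,0,0],[0,0,0],[0,0,0],[0,0,0],[0,0,0],[0,0,0],[0,0,0]],"yaw":[0,0,0,0,0,0,0,0,0,0]}'
```

```text
t: 8.02
eef_pos: [639.2, -173.2, 65.9]
tcp_rot: [-0.0, 3.139, -0.001]
contact_force: [0.2, -0.8, 0.1]
gripper_width: 85.6
grasp_force: 0.0
t: 8.85
eef_pos: [638.5, -173.0, 64.4]
tcp_rot: [-0.0, 3.141, -0.0]
contact_force: [-1.6, -0.4, 6.0]
gripper_width: 24.8
grasp_force: 58.6
```

```bash
python3 -m crank '{"fingers":[0,0,0,0,0,0,0,0,0,0],"offset":[[0,0,-15],[0,0,-45],[0,0,-75],[8,12,-90],[26,38,-95],[44,65,-95],[62,92,-95],[80,119,-95],[98,146,-95],[116,173,-95]],"yaw":[0,0,0,0,0,0,0,0,0,0]}'; python3 -m crank '{"fingers":[0,0,0,0,0,0,0,0],"offset":[[18,27,0],[36,54,0],[54,81,0],[72,107,0],[86,128,0],[92,136,0],[92,136,0],[92,136,0]],"yaw":[0,0,0,0,0,0,0,0]}'; python3 - <<'E'
from h import *
s=robot.state(); im=optics.snapshot('wrist'); cv2.imwrite('pics/w4.png',im[:,:,::-1]); import pickle; pickle.dump(s,open('w4.pkl','wb')); print(s['eef_pos'],s['tcp_rot'],s['gripper_width'])
E
```

```text
t: 9.68
eef_pos: [521.1, 1.2, 159.7]
tcp_rot: [0.0, -3.142, -0.0]
contact_force: [0.8, 1.0, -3.9]
gripper_width: 24.5
grasp_force: 59.8
t: 10.35
eef_pos: [430.5, 136.0, 159.7]
tcp_rot: [-0.001, 3.141, 0.0]
contact_force: [0.0, -0.2, -4.4]
gripper_width: 24.8
grasp_force: 59.9
[430.45480278 135.99511494 159.65166157] [-1.42280879e-03  3.14108884e+00  1.25204080e-04] 24.76591569915534
```

View pics/w4.png

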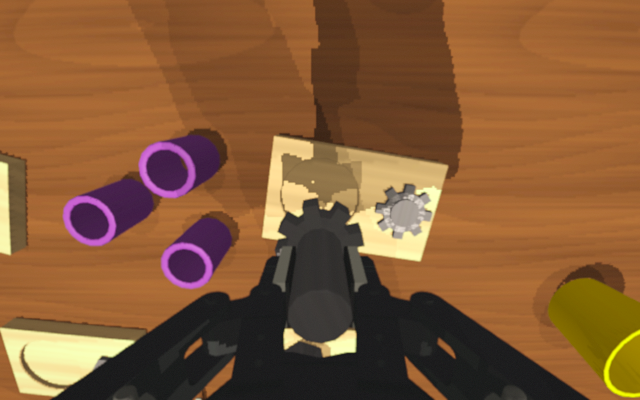

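The pinion hangs upright over the gear hollow (left edge 280, right edge about 360), centred on the tool column at 320. I'm lowering it and releasing.

```bash
python3 -m crank '{"fingers":[0,0,0,0,0,0,0,0,0,0],"offset":[[0,0,15],[0,0,40],[0,0,65],[0,0,82],[0,0,90],[0,0,93],[0,0,95],[0,0,95],[0,0,95],[0,0,95]],"yaw":[0,0,0,0,0,0,0,0,0,0]}'; python3 -m crank '{"fingers":[100,100,100,100,100,100,100,100,100,100],"offset":[[0,0,0],[0,0,0],[0,0,0],[0,0,0],[0,0,0],[0,0,0],[0,0,0],[0,0,-10],[0,0,-35],[0,0,-65]],"yaw":[0,0,0,0,0,0,0,0,0,0]}';  python3 -m crank '{"fingers":[100,100,100,100,100,100,100,100,100,100],"offset":[[0,0,-35],[-30,0,-60],[-60,-5,-60],[-90,-10,-60],[-120,-15,-60],[-150,-19,-60],[-170,-19,-60],[-170,-19,-60],[-170,-19,-60],[-170,-19,-60]],"yaw":[0,0,0,0,0,0,0,0,0,0]}'; python3 - <<'E'
from h import *
s=robot.state(); im=optics.snapshot('wrist'); cv2.imwrite('pics/w5.png',im[:,:,::-1]); import pickle; pickle.dump(s,open('w5.pkl','wb')); print(s['eef_pos'],s['tcp_rot'],s['gripper_width'])
E
```

```text
t: 11.23
eef_pos: [430.9, 136.2, 64.9]
tcp_rot: [-0.0, 3.14, 0.001]
contact_force: [0.6, 0.5, -4.0]
gripper_width: 24.6
grasp_force: 60.2
t: 12.07
eef_pos: [429.4, 135.5, 129.5]
tcp_rot: [-0.0, -3.139, 0.003]
contact_force: [-0.4, 0.3, 0.1]
gripper_width: 85.1
grasp_force: 0.0
t: 12.9
eef_pos: [599.7, 117.1, 189.4]
tcp_rot: [0.0, -3.141, 0.0]
contact_force: [-0.4, 0.1, 0.3]
gripper_width: 85.4
grasp_force: 0.0
[599.69934065 117.08845357 189.41000505] [ 2.82315770e-04 -3.14105432e+00  2.60642288e-04] 85.424926124807
```

View pics/w5.png

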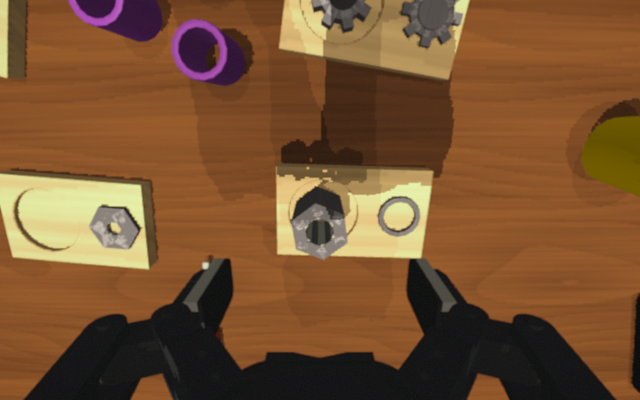

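The pinion stands centred in its hollow (340,5). The nut's top face is at about (320,232) and the ring sample at (399,217). Next I need the nut's yaw.

```bash
python3 - <<'E'
from h import *
import pickle; s=pickle.load(open('w5.pkl','rb')); c=cam('wrist',s)
im=cv2.imread('pics/w5.png'); g=cv2.cvtColor(im,cv2.COLOR_BGR2GRAY); hsv=cv2.cvtColor(im,cv2.COLOR_BGR2HSV)
m=((g>60)&(hsv[:,:,1]<60)).astype(np.uint8); r=np.zeros_like(m); r[195:265,285:352]=1; m*=r
m=cv2.morphologyEx(m,cv2.MORPH_CLOSE,np.ones((5,5)))
k=max(cv2.findContours(m,0,2)[0],key=cv2.contourArea); h=cv2.convexHull(k)
v=im.copy(); cv2.polylines(v,[h],True,(0,0,255),1); cv2.imwrite('pics/c5.png',cv2.resize(v[180:280,270:370],(600,600),interpolation=cv2.INTER_NEAREST))
w=cast(c,h.reshape(-1,2)+0.,72)[:,:2]; a=np.radians(np.arange(0,180,2)); 
wd=[np.ptp(w@[np.cos(t),np.sin(t)]) for t in a]; print([(int(np.degrees(t)),round(x,1)) for t,x in zip(a,wd)][::3])
lo=[(lambda p:(p.max()+p.min())/2)(w@np.eye(2)[i]) for i in (0,1)]; print(lo, np.mean(w,0))
f=[sum(wd[(i+j)%90] for j in (0,30,60))/3 for i in range(30)]; i=int(np.argmin(f)); print('flat normal deg',2*i,'+60k',f[i],max(f))
print('ring',cast(c,[(399,217)],24),cast(c,[(116,229)],24),'hollows',cast(c,[(323.5,210),(48,219)],18))
E
```

```text
[(0, np.float64(51.2)), (6, np.float64(51.8)), (12, np.float64(51.9)), (18, np.float64(51.4)), (24, np.float64(50.3)), (29, np.float64(48.7)), (36, np.float64(46.7)), (42, np.float64(46.8)), (48, np.float64(48.4)), (54, np.float64(49.9)), (59, np.float64(50.9)), (66, np.float64(51.3)), (72, np.float64(51.2)), (78, np.float64(50.5)), (84, np.float64(49.2)), (90, np.float64(47.4)), (96, np.float64(45.7)), (102, np.float64(45.8)), (108, np.float64(47.8)), (114, np.float64(49.2)), (119, np.float64(50.0)), (126, np.float64(50.3)), (132, np.float64(50.1)), (138, np.float64(49.7)), (144, np.float64(48.7)), (150, np.float64(47.3)), (156, np.float64(45.7)), (162, np.float64(47.4)), (168, np.float64(49.2)), (174, np.float64(50.5))]
[np.float64(623.7221254483509), np.float64(116.14858394179487)] [622.74032405 118.42997416]
flat normal deg 38 +60k 45.68899061891543 51.170000548293025
ring [[628.12561645 197.81835468  24.        ]] [[641.78994277 -96.36528865  24.        ]] hollows [[ 622.63728106  120.84444146   18.        ]
 [ 633.10707112 -173.85495141   18.        ]]
```

View pics/c5.png

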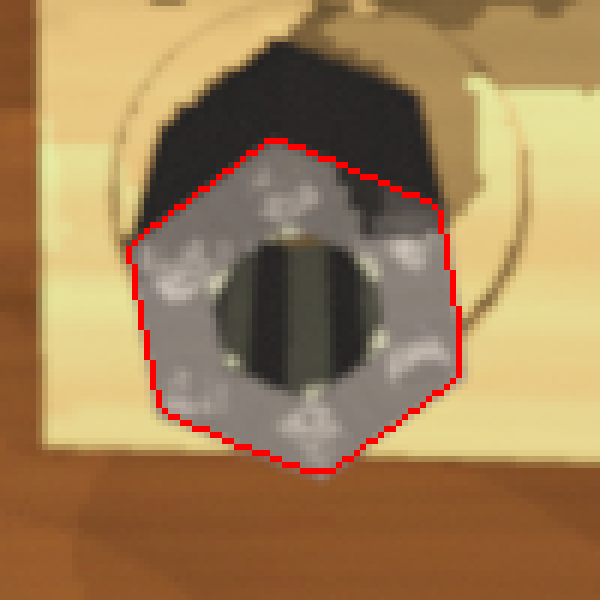

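```bash
python3 -m crank '{"fingers":[100,100,100,100,100,100,100,100,100,100],"offset":[[-24,-1,5],[-24,-1,30],[-24,-1,65],[-24,-1,100],[-24,-1,125],[-24,-1,136],[-24,-1,139],[-24,-1,139],[-24,-1,139],[-24,-1,139]],"yaw":[-0.1,-0.13,-0.13,-0.13,-0.13,-0.13,-0.13,-0.13,-0.13,-0.13]}'; python3 -m crank '{"fingers":[0,0,0,0,0,0,0,0,0,0],"offset":[[0,0,0],[0,0,0],[0,0,0],[0,0,0],[0,0,0],[0,0,0],[0,0,0],[0,0,0],[0,0,0],[0,0,0]],"yaw":[0,0,0,0,0,0,0,0,0,0]}'; python3 -m crank '{"fingers":[0,0,0,0,0,0],"offset":[[0,0,-15],[0,0,-45],[0,0,-75],[0,0,-90],[0,0,-90],[0,0,-90]],"yaw":[0,0,0.04,0.09,0.13,0.13]}'
```

```text
t: 13.78
eef_pos: [625.2, 116.4, 52.0]
tcp_rot: [-0.204, 3.132, 0.001]
contact_force: [1.0, 0.2, 1.0]
gripper_width: 85.4
grasp_force: 0.0
t: 14.62
eef_pos: [624.7, 116.1, 50.8]
tcp_rot: [-0.204, 3.134, 0.0]
contact_force: [-2.2, 0.1, 7.8]
gripper_width: 45.4
grasp_force: 61.7
t: 15.12
eef_pos: [624.5, 116.2, 140.9]
tcp_rot: [0.003, 3.141, 0.0]
contact_force: [0.2, -0.0, -4.7]
gripper_width: 45.2
grasp_force: 63.3
```

```bash
python3 -m crank '{"fingers":[0,0,0,0,0,0,0,0,0,0],"offset":[[-1,-15,0],[-2,-47,0],[-3,-80,0],[-4,-113,0],[-5,-146,0],[-6,-179,0],[-7,-212,0],[-8,-245,0],[-9,-275,0],[-9,-291,0]],"yaw":[0,0,0,0,0,0,0,0,0,0]}'; python3 -m crank '{"fingers":[0,0,0],"offset":[[0,0,0],[0,0,0],[0,0,0]],"yaw":[0,0,0]}'; python3 - <<'E'
from h import *
s=robot.state(); im=optics.snapshot('wrist'); cv2.imwrite('pics/w6.png',im[:,:,::-1]); print(s['eef_pos'],s['tcp_rot'],s['gripper_width'])
E
```

```text
t: 15.95
eef_pos: [632.0, -179.7, 139.2]
tcp_rot: [-0.003, -3.14, 0.003]
contact_force: [-0.2, -1.1, -4.6]
gripper_width: 45.6
grasp_force: 63.2
t: 16.2
eef_pos: [633.2, -173.9, 139.4]
tcp_rot: [0.003, -3.14, -0.001]
contact_force: [0.2, 0.7, -5.0]
gripper_width: 45.0
grasp_force: 63.2
[ 633.15718195 -173.91233909  139.37342566] [ 2.72940673e-03 -3.14041017e+00 -1.23374966e-03] 44.97991096627516
```

View pics/w6.png

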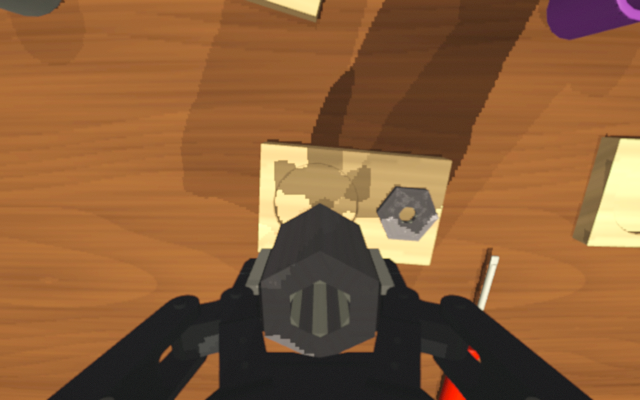

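The nut hangs over the hex hollow (275–358, centred at about 316). I'm lowering it, releasing, and returning to the spare.

```bash
python3 -m crank '{"fingers":[0,0,0,0,0,0,0,0,0,0],"offset":[[0,-2,15],[0,-2,40],[0,-2,62],[0,-2,78],[0,-2,85],[0,-2,88],[0,-2,90],[0,-2,90],[0,-2,90],[0,-2,90]],"yaw":[0,0,0,0,0,0,0,0,0,0]}'; python3 -m crank '{"fingers":[100,100,100,100,100,100,100,100,100,100],"offset":[[0,0,0],[0,0,0],[0,0,0],[0,0,0],[0,0,0],[0,0,0],[0,0,0],[0,0,-10],[0,0,-35],[0,0,-65]],"yaw":[0,0,0,0,0,0,0,0,0,0]}';  python3 -m crank '{"fingers":[100,100,100,100,100,100,100,100,100,100],"offset":[[0,0,-35],[30,-5,-60],[60,-10,-75],[90,-15,-75],[120,-20,-75],[150,-25,-75],[180,-31,-75],[225,-31,-75],[225,-31,-75],[225,-31,-75]],"yaw":[0,0,0,0,0,0,0,0,0,0]}'; python3 - <<'E'
from h import *
s=robot.state(); im=optics.snapshot('wrist'); cv2.imwrite('pics/w7.png',im[:,:,::-1]); import pickle; pickle.dump(s,open('w7.pkl','wb')); print(s['eef_pos'],s['tcp_rot'],s['gripper_width'])
E
```

```text
t: 17.08
eef_pos: [634.0, -176.8, 51.1]
tcp_rot: [-0.001, 3.14, -0.001]
contact_force: [0.2, -0.4, -4.6]
gripper_width: 45.0
grasp_force: 63.2
t: 17.92
eef_pos: [632.4, -176.7, 115.0]
tcp_rot: [0.0, -3.139, -0.001]
contact_force: [0.4, 0.6, -0.2]
gripper_width: 85.3
grasp_force: 0.0
t: 18.75
eef_pos: [406.6, -208.2, 191.1]
tcp_rot: [0.003, 3.141, 0.001]
contact_force: [0.3, -0.0, 0.9]
gripper_width: 85.4
grasp_force: 0.0
[ 406.59663758 -208.19215629  191.07766224] [2.82231913e-03 3.14054768e+00 9.34892216e-04] 85.37551865413836
```

View pics/w7.png

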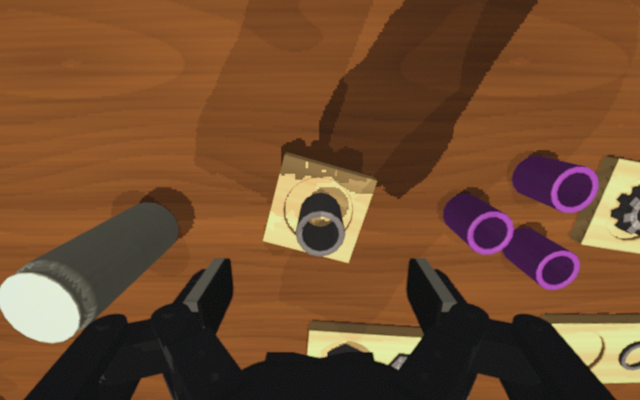

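The sleeve stands in the spare hollow with its rim at (320,233), as expected at about (433,-208).

```bash
python3 -m crank '{"fingers":[100,100,100,100,100,100,100,100,100,100],"offset":[[-26,0,5],[-26,0,30],[-26,0,65],[-26,0,100],[-26,0,125],[-26,0,138],[-26,0,141],[-26,0,141],[-26,0,141],[-26,0,141]],"yaw":[0,0,0,0,0,0,0,0,0,0]}'; python3 -m crank '{"fingers":[0,0,0,0,0,0,0,0,0,0],"offset":[[0,0,0],[0,0,0],[0,0,0],[0,0,0],[0,0,0],[0,0,0],[0,0,0],[0,0,0],[0,0,0],[0,0,0]],"yaw":[0,0,0,0,0,0,0,0,0,0]}'; python3 -m crank '{"fingers":[0,0,0,0,0,0],"offset":[[0,0,-15],[0,0,-45],[0,0,-75],[0,0,-100],[0,0,-110],[0,0,-110]],"yaw":[0,0,0,0,0,0]}'
```

```text
t: 19.63
eef_pos: [435.4, -208.2, 50.3]
tcp_rot: [-0.001, 3.14, -0.001]
contact_force: [-0.1, -0.6, 0.5]
gripper_width: 85.2
grasp_force: 0.0
t: 20.47
eef_pos: [434.7, -207.9, 49.8]
tcp_rot: [-0.001, 3.141, 0.0]
contact_force: [-3.7, 1.3, 15.4]
gripper_width: 42.7
grasp_force: 58.7
t: 20.97
eef_pos: [435.3, -208.1, 160.9]
tcp_rot: [-0.001, 3.138, -0.001]
contact_force: [0.5, -0.7, -3.3]
gripper_width: 42.2
grasp_force: 62.3
```

```bash
python3 -m crank '{"fingers":[0,0,0,0,0,0,0,0,0,0],"offset":[[-9,15,0],[-26,45,0],[-43,75,0],[-60,105,0],[-78,135,0],[-95,165,0],[-112,195,0],[-130,225,0],[-147,255,0],[-164,283,0]],"yaw":[0,0,0,0,0,0,0,0,0,0]}'; python3 -m crank '{"fingers":[0,0,0,0,0,0],"offset":[[-14,25,5],[-24,41,12],[-27,46,20],[-27,46,20],[-27,46,20],[-27,46,20]],"yaw":[0,0,0,0,0,0]}'; python3 - <<'E'
from h import *
s=robot.state(); im=optics.snapshot('wrist'); cv2.imwrite('pics/w8.png',im[:,:,::-1]); print(s['eef_pos'],s['tcp_rot'],s['gripper_width'])
E
```

```text
t: 21.8
eef_pos: [598.1, 77.1, 156.7]
tcp_rot: [0.001, -3.139, 0.0]
contact_force: [0.5, -0.2, -3.8]
gripper_width: 42.6
grasp_force: 62.1
t: 22.3
eef_pos: [624.8, 119.5, 138.6]
tcp_rot: [-0.002, -3.141, 0.001]
contact_force: [-0.0, -0.2, -3.1]
gripper_width: 42.7
grasp_force: 62.1
[624.83259229 119.50642593 138.57455908] [-2.09515134e-03 -3.14051970e+00  1.30046369e-03] 42.728665475509445
```

View pics/w8.png

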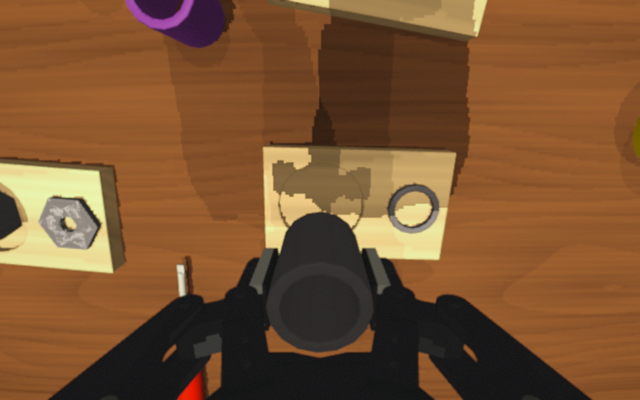

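The sleeve hangs centred over the ring hollow (279–363). I'm lowering it, releasing, and withdrawing upward and to the left so the top camera can see.

```bash
python3 -m crank '{"fingers":[0,0,0,0,0,0,0,0,0,0],"offset":[[0,1,15],[0,1,40],[0,1,62],[0,1,78],[0,1,84],[0,1,87],[0,1,89],[0,1,89],[0,1,89],[0,1,89]],"yaw":[0,0,0,0,0,0,0,0,0,0]}'; python3 -m crank '{"fingers":[100,100,100,100,100,100,100,100,100,100],"offset":[[0,0,0],[0,0,0],[0,0,0],[0,0,0],[0,0,0],[0,0,0],[0,0,0],[0,0,-10],[0,0,-35],[0,0,-65]],"yaw":[0,0,0,0,0,0,0,0,0,0]}';  python3 -m crank '{"fingers":[100,100,100,100,100,100,100,100,100,100],"offset":[[0,0,-35],[0,0,-70],[0,0,-105],[0,0,-135],[30,25,-135],[60,50,-135],[90,75,-135],[120,100,-135],[150,125,-135],[180,150,-135]],"yaw":[0,0,0,0,0,0,0,0,0,0]}'; python3 -m crank '{"fingers":[100,100,100,100,100,100,100,100,100,100],"offset":[[10,30,0],[20,60,0],[40,90,0],[60,120,0],[80,150,0],[100,180,0],[110,210,0],[110,210,0],[110,210,0],[110,210,0]],"yaw":[0,0,0,0,0,0,0,0,0,0]}'; python3 - <<'E'
from h import *
t=optics.snapshot('top'); s=optics.snapshot('side')
v=np.vstack([cv2.resize(t[150:300,220:450],(782,300)),cv2.resize(s[130:290,240:440],(782,300))]); cv2.imwrite('pics/end.png',v[:,:,::-1]); cv2.imwrite('pics/topend.png',t[:,:,::-1])
E
```

```text
t: 23.18
eef_pos: [625.8, 122.2, 51.1]
tcp_rot: [-0.0, 3.14, 0.0]
contact_force: [-0.6, 1.4, -3.6]
gripper_width: 42.5
grasp_force: 62.1
t: 24.02
eef_pos: [624.4, 121.8, 115.1]
tcp_rot: [0.0, -3.139, 0.002]
contact_force: [0.9, 0.5, 0.4]
gripper_width: 85.4
grasp_force: 0.0
t: 24.85
eef_pos: [443.7, 272.8, 251.0]
tcp_rot: [0.0, 3.141, 0.001]
contact_force: [0.5, -0.1, -0.3]
gripper_width: 85.1
grasp_force: 0.0
t: 25.68
eef_pos: [335.6, 481.5, 250.5]
tcp_rot: [0.0, 3.141, -0.0]
contact_force: [-0.4, -0.2, -0.6]
gripper_width: 85.4
grasp_force: 0.0
```

View pics/end.png

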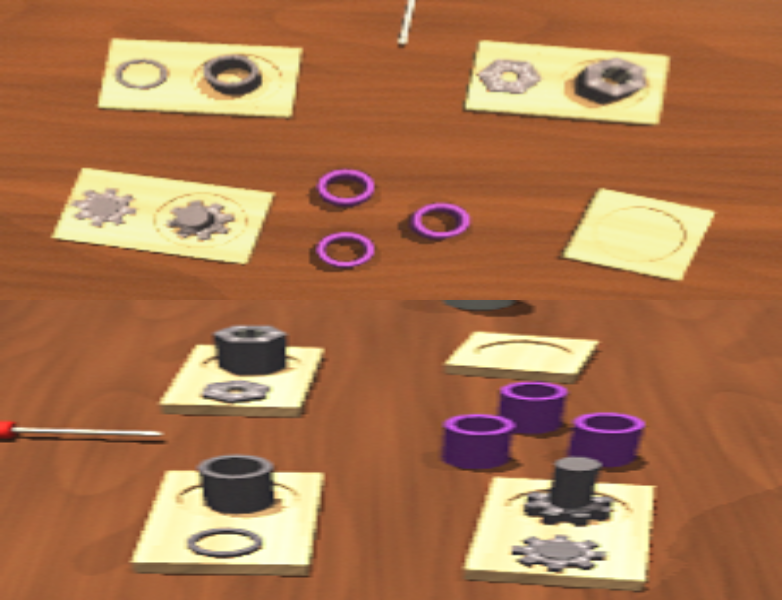

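All three parts stand upright in their own holders and the spare is empty. In the crop, the sleeve is at (232,75), the nut at (612,80) and the pinion at (198,218). The screwdriver is where it was.

```bash
python3 -c "
from h import *
c=cam('top'); print(cast(c,[(220+613*230/782,150+78/2),(220+232*230/782,150+74/2)],72).round(), cast(c,[(220+192*230/782,150+216/2)],90).round())
from workcell import workorder; print(workorder.hand_in())"
```

```text
[[ 630. -174.   72.]
 [ 619.  121.   72.]] [[430. 136.  90.]]
the job is handed in; nothing more can be done
None
```

I handed the job in at about 26 s. In the last camera pictures the nut, sleeve and pinion each stood upright and released in their own holder. The sleeve had stood released in the spare holder on the way, and the spare was empty again at the end. The hand-in reported no verdict.

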